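# Seat the bench valve by feel, then open it to its long mark

### The arm

A 6-joint arm with a two-finger parallel gripper is mounted at the origin on the work surface. World frame = base frame: x ahead of the robot, y to its left, z up, the work surface at z = 0. Lengths are in m, angles in degrees, forces in N, time in s.
With the tool pointing down it reaches from about 0.375 to 0.9 m from the base axis. Payload 3.1 kg.
Tool frame: the origin (TCP) lies at the very end of the fingers, on their centre line; the grasp point (between the pads) lies 19 mm behind it (bot.grip_point_offset is the distance from the TCP to the grasp point, in m); z points along the fingers, x is the direction in which the jaws open and shut, and the axes are right-handed (so a half turn about z gives the same grasp; the last joint's range is limited). The gripper opens to 87 mm and grips with 3 to 60 N. Pads are 19 mm wide; open, the fingers measure 117 mm over their backs; the gripper's body (75 mm by 190 mm) begins 51 mm behind the grasp point.
Start: joints at [-83.394, 30.224, 82.088, -0, 67.689, -10.227], TCP at [0.181, -0.598, 0.223] pointing down, gripper open.
Joint ranges: [-176.69, 176.69], [-43.24, 126.21], [12.49, 139.97], [-82, 262], [0, 151.66], [-163.58, 163.58]. Speed limits (degrees/s): [159.86, 159.86, 180, 180, 180, 180].

### API

Orientations are given as a 3x3 rotation matrix whose columns are the frame's x, y, z axes.
In Python, from rig import bot, capture, recognise, place_of gives the robot as it stands.
- The arm moves only by the tool send_rows, never from a script. Its argument "motion" is a list of rows, each a list of 2 entries, a list of its own where there are three numbers: the shift along the tool's x, y, z in mm, then the turn about the tool's z in rad. A call has exactly 5 rows; each row shifts and turns the pose as measured when the row begins, along the tool's axes as they then stand; what a row does not reach is not made up. A row lasts 1/12 s, in which the tool goes at most 41.7 mm and 7.16 degrees, less where a joint would pass 70% of its speed; a pose out of reach is approached as far as the arm can. A call with a gripper value outside its range is refused whole. "gripper" is the closure, from 0 (fully open) to 1 (shut), set as the call begins (left out, the last holds). The fingers move at their own pace and stop on an object; the grip force is fixed at half the most. Time passes only in rows, so rows that do not move let the fingers close, or fill a call up. It gives the time, the measured TCP pose, the force and the opening at its end, in the units of the state.
- bot.read_state(): the state, without advancing time (a new reading comes with each control period).
- capture(name): name is "scene" or "top" or "wrist"; returns a dict with "image" (400x640x3 uint8, blue, green, red), "fx", "fy", "cx", "cy" (pixels), "dist_coeffs" ([k1, k2, p1, p2, k3] as OpenCV has them; the pictures are not rectified), "rvec" (rotation vector, rad) and "tvec" (3), from world to camera coordinates, as OpenCV has them. Camera axes: x right, y down, z forward; pixel columns grow to the right and rows downward; lengths in m; the calibration is good to about 2 mm. A picture is of the moment at which its call begins. There is no depth.
- bot.hand_in(): hands the job in, once; it reports no verdict.
Trained networks look in the newest picture that a camera, given by its name, has taken for a name from the list of things; names that differ only in an ending like _2 or _b are one class to them, and where a whole thing is asked for, a point or a joint stands for the part that bears it (a point fixed in the world has none). Each returns a list of dicts, best first, with "p" (0 to 1); they miss things now and then, are a little off and sometimes report something else, mostly with a low value. They report only what shows in the picture. A call takes as long as a camera call. They do not tell look-alikes from the thing itself.
- recognise(camera, target): "xy" ([column, row] in pixels, amid what is visible of it).
- place_of(camera, target): "xy" ([column, row] in pixels: a listed point, or the origin of a listed thing).
The state is a dict: "time_s": time; "joint_positions": joint angles; "qvel": joint speeds; "tau": joint torques, N m; "position": TCP position; "tcp_rot": TCP orientation; "force": force on the tool from outside, world axes, zero at the start; "moment": the same for the moment, N m; "opening": opening from 0.0 (shut) to 1.0 (fully open).
Only numpy, scipy, OpenCV 4.12 (cv2) and the standard library are available. Lean on these libraries where they do the work, as an engineer would, in place of code of your own. Each camera call takes 0.05 s, during which the arm holds its last target.

### The job

On the bench stand two valves; take the one whose handwheel has a pointer reaching over its rim. Turn its wheel clockwise (seen from above) until you feel it come gently onto its seat, without forcing it; then turn it back until the pointer, checked from the side, stands on the long mark of the drum below, and let go. Leave the other valve and the things lying on the bench as they are.

Things in the scene. Friction and masses are not known exactly. Their poses are not given: they have to be found in the camera images.
- wheel_centre (a point): Centre of the handwheel to be turned: on its upright axis, half-way up its rim, 105 mm above the bench. The wheel is a solid black ribbed disc, 60 mm in diameter, 18 mm high, with a hub up to 122 mm above the bench. It can be gripped from above across its full diameter; square to the pointer both sides are free. The drum below is 100 mm in diameter, its top 75 mm above the bench.
- wheel: The same handwheel; origin as wheel_centre, z up along its axis, x from the axis to the pointer; it turns with the wheel. It turns both ways against a steady drag of about 0.08 N m and stays where it is left, until, turned clockwise seen from above, it meets its seat.
- pointer (a point): Tip of the wheel's steel pointer, which reaches out over the rim (7 mm wide bar at mid-rim height) and bends down outside the drum, on the side away from the robot. The tip is 55.5 mm from the axis, 67 mm above the bench. At the start it stands 0.15 to 0.5 rad anticlockwise (seen from above) of the long mark.
- mark (a point): Where the pointer's tip stands when it is exactly on the long mark: 55.5 mm from the axis, 67 mm above the bench, in front of the long dark line (3 mm wide, 46 mm tall) on the drum's side away from the robot. The other lines of the scale are short (10 mm), 15 degrees apart.
- collar: Brass collar fixed between drum and wheel, 52 mm in diameter, 20 mm high, origin on the axis at its foot, x to the long mark. It hides the seat, met with the pointer somewhere 0.4 to 1.1 rad clockwise of the long mark. On the seat resistance climbs by 0.09 N m per further degree: 0.1 to 0.4 N m above the drag is gently seated, 0.48 is forced. Pressed on for a moment, it counts as seated.
- plain_rim (a point): A point on the rim of the other valve's wheel, at half its height, 105 mm above the bench, 30 mm from that wheel's axis. That valve is of the same size and shape, but has neither pointer nor scale. Leave it alone.
- elbow_mid (a point): Bent copper tube, 16 mm thick, about 98 by 76 mm, lying loose on the bench between the valves; point in its middle. Leave alone.
- flare_bar: Steel flaring bar, 150 x 30 mm, 35 mm high with its two wing screws, lying loose; origin in the centre of its underside. Leave alone.
- wrench: Loose wrench lying flat on the bench, origin in the middle of its underside. Leave alone.
- screwdriver: Loose screwdriver lying flat on the bench, origin in the middle of its underside. Leave alone.
- oil_can: Upright grey can, 64 mm in diameter, 130 mm high; origin in the centre of its underside. Leave alone.
- tape_roll: Roll of tape lying flat, 90 mm in diameter, 22 mm high; origin in the centre of its underside. Leave alone.
Not all that is in view belongs to the job. Leave any blue look-alike of the part that bears wheel_centre alone.

How it is judged:
By the outcome, as a careful person would: the job done as asked, in the order asked, and still so for the second after the job is handed in, with the robot touching nothing.
It also fails if it takes over 67 s, if anything falls off the work surface, if the arm or the gripper's body presses on something with over 40 N, if the wrist force passes 120 N, or if a joint passes its speed limit or range.

## Working session

There is one attempt and no reset: what is moved stays moved. The work goes in short steps, Python scripts to look and compute and a tool call to move; the robot and the scene stay as the last step left them, time stands still between calls to the robot, and variables do not carry over. Pictures are saved under pics/ and viewed, and the job is handed in when it is done.

Besides the shell and the picture viewer there is one more tool, called after ">>>" by a JSON object that holds its "name" and its "arguments". send_rows: Moves the arm, as the interface text tells. Its arguments: {"type":"object","properties":{"motion":{"type":"array","items":{"type":"array"}},"gripper":{"type":"number"}},"required":["motion"]}

```bash
ls; mkdir -p pics
python3 - <<'E'
from rig import bot,capture,recognise,place_of
import cv2,numpy as np
s=bot.read_state();print(s)
for n in("scene","top","wrist"):
    c=capture(n);cv2.imwrite(f"pics/a_{n}.png",c["image"]);print(n,c["fx"],c["rvec"],c["tvec"])
    for t in("wheel_centre","pointer","mark","plain_rim"):
        print(t,[(np.round(d["xy"]),round(d["p"],2)) for d in place_of(n,t)[:3]])
E
```

```text
pics
{'time_s': 0.0, 'joint_positions': array([-8.33938386e+01,  3.02773938e+01,  8.21562380e+01, -1.37598425e-05,
        6.76899368e+01, -1.02257403e+01]), 'qvel': array([ 0.09161682, -0.0154768 ,  0.04335674, -0.14847163, -0.05433505,
        0.02166847]), 'tau': array([ 2.25302065e-04, -4.40041888e+01, -1.76591921e+01,  6.31152629e-02,
        5.82246878e-02, -1.59925512e-04]), 'position': array([ 0.18093653, -0.59746939,  0.22158933]), 'tcp_rot': array([[ 2.89564600e-01, -9.57158441e-01, -2.48333316e-04],
       [-9.57156120e-01, -2.89564454e-01,  2.14233130e-03],
       [-2.12245899e-03, -3.82649554e-04, -9.99997674e-01]]), 'force': array([-0.52332026, -0.33335202,  0.17451196]), 'moment': array([-0.06782351,  0.00974717, -0.01082445]), 'opening': 0.9994996361563028}
scene 468.83480393424924 [ 2.41656466  0.91863299 -0.28969368] [-0.3654908  -0.22701566  1.39400195]
wheel_centre [(array([279., 164.]), 0.91), (array([283., 237.]), 0.8), (array([151., 205.]), 0.66)]
pointer [(array([294., 184.]), 0.84), (array([173., 224.]), 0.84), (array([306., 253.]), 0.76)]
mark [(array([297., 258.]), 0.95), (array([292., 185.]), 0.67), (array([174., 221.]), 0.65)]
plain_rim [(array([405., 159.]), 0.77)]
top 476.0010434415218 [ 2.21492931 -2.16697607  0.05153584] [0.01042591 0.49213872 1.54676277]
wheel_centre [(array([377., 208.]), 0.83), (array([451., 194.]), 0.71), (array([422., 302.]), 0.41)]
pointer [(array([373., 190.]), 0.86), (array([416., 280.]), 0.4)]
mark [(array([378., 190.]), 0.97), (array([332., 237.]), 0.95), (array([421., 280.]), 0.95)]
plain_rim [(array([260., 179.]), 0.6)]
wrist 332.6019403999257 [-2.34306974  1.74200227  0.23301314] [-0.62532965 -0.0301153   0.38959561]
wheel_centre []
pointer []
mark []
plain_rim []
```

View pics/a_scene.png

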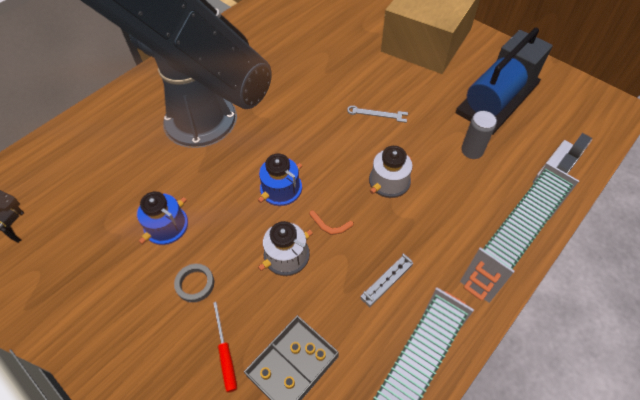

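View pics/a_top.png

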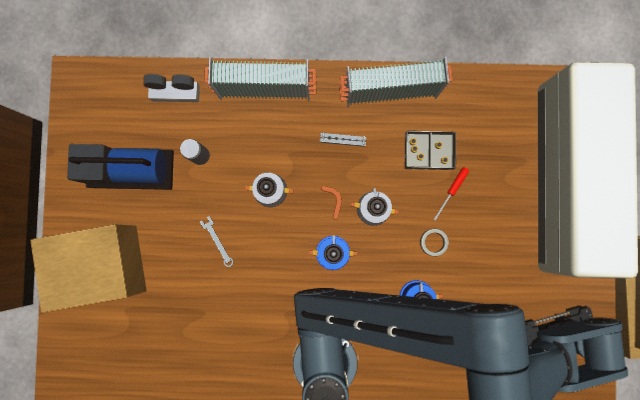

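Run:
```python
import cv2
a=cv2.imread("pics/a_scene.png")[130:290,90:450];cv2.imwrite("pics/c1.png",cv2.resize(a,None,fx=2.2,fy=2.2,interpolation=2))
a=cv2.imread("pics/a_top.png")[150:330,220:480];cv2.imwrite("pics/c2.png",cv2.resize(a,None,fx=3,fy=3,interpolation=2))
```

```text
(no output)
```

View pics/c1.png

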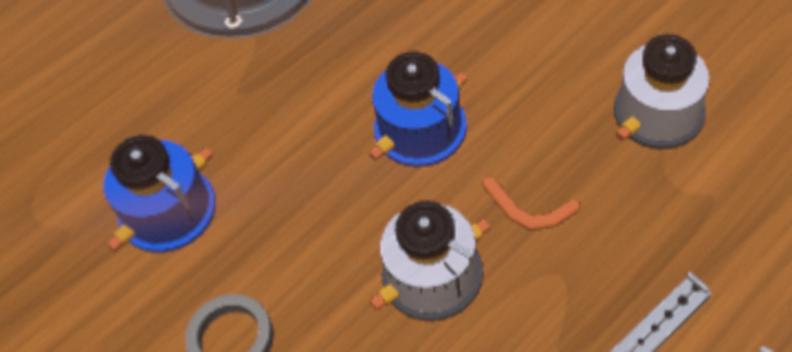

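View pics/c2.png

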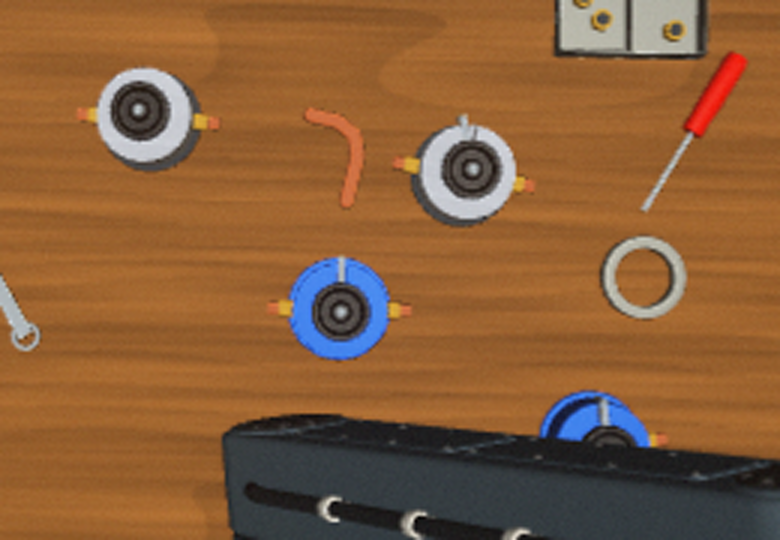

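The wheel could be taken for any of four valves:
- White with pointer: scene (283,237), top (377,208).
- Plain white: scene (395,157), top (267,186).
- Blue with pointer: scene (279,164), top (333,252).
- Blue with pointer: scene (151,205), top (420,295).

I choose the white one with the pointer and scale. In the crop the pointer stands just anticlockwise of the long line.

```bash
cat > h.py <<'E'
import cv2,numpy as np
from rig import bot,capture,recognise,place_of
def ray(c,xy):
    K=np.array([[c["fx"],0,c["cx"]],[0,c["fy"],c["cy"]],[0,0,1]])
    u=cv2.undistortPoints(np.array([[xy]],float),K,np.array(c["dist_coeffs"],float))[0,0]
    R=cv2.Rodrigues(np.array(c["rvec"],float))[0];t=np.array(c["tvec"],float).ravel()
    return -R.T@t, R.T@np.array([u[0],u[1],1])
def atz(c,xy,z):
    o,d=ray(c,xy);return o+d*(z-o[2])/d[2]
def proj(c,P):
    K=np.array([[c["fx"],0,c["cx"]],[0,c["fy"],c["cy"]],[0,0,1]])
    return cv2.projectPoints(np.array(P,float).reshape(-1,1,3),np.array(c["rvec"],float),np.array(c["tvec"],float),K,np.array(c["dist_coeffs"],float))[0][:,0]
E
python3 - <<'E'
from h import *
near={"scene":(290,245),"top":(377,200)}
for n in near:
    c=capture(n)
    for t,z in(("wheel_centre",.105),("pointer",.067),("mark",.067),("collar",.075)):
        for d in place_of(n,t):
            if np.hypot(*(np.array(d["xy"])-near[n]))<25: print(n,t,np.round(d["xy"],1),round(d["p"],2),atz(c,d["xy"],z).round(4))
    for t,z in (("oil_can",0),("elbow_mid",.008),("plain_rim",.105)):
        for d in place_of(n,t)[:1]: print(n,t,atz(c,d["xy"],z).round(3))
E
```

```text
scene wheel_centre [280.2 235.3] 0.88 [ 0.5031 -0.1552  0.105 ]
scene pointer [301.5 254.2] 0.65 [ 0.5571 -0.1452  0.067 ]
scene mark [295.8 257.6] 0.92 [ 0.5532 -0.1601  0.067 ]
scene collar [284.8 240.2] 0.39 [ 0.5067 -0.1474  0.075 ]
scene oil_can [0.668 0.435 0.   ]
scene elbow_mid [ 0.531 -0.026  0.008]
scene plain_rim [0.586 0.207 0.105]
top wheel_centre [375.9 203. ] 0.73 [ 0.5165 -0.1474  0.105 ]
top pointer [370.2 190.1] 0.77 [ 0.5599 -0.1328  0.067 ]
top mark [376.2 190.8] 0.59 [ 0.5581 -0.1518  0.067 ]
top collar [379.2 187.7] 0.58 [ 0.5673 -0.1603  0.075 ]
top oil_can [0.68  0.436 0.   ]
top elbow_mid [ 0.528 -0.025  0.008]
top plain_rim [0.589 0.206 0.105]
```

Run:
```python
from h import *
for n,xy in (("top",(377.3,206.3)),("scene",(282.7,231.4))):
    c=capture(n); print(n,atz(c,xy,.122).round(4))
s=bot.read_state();R=s["tcp_rot"];print(s["time_s"],R.T@(np.array([.507,-.15,.222])-s["position"]))
c=capture("wrist");o,d=ray(c,(320,200));print(R.T@(o-s["position"]),R.T@d)
```

```text
top [ 0.5053 -0.15    0.122 ]
scene [ 0.5079 -0.1501  0.122 ]
1.65 [-0.33459709 -0.44179926  0.00055518]
[ 0.00061911 -0.07209972 -0.1611303 ] [0.00107989 0.28021402 0.9601157 ]
```

View pics/a_wrist.png

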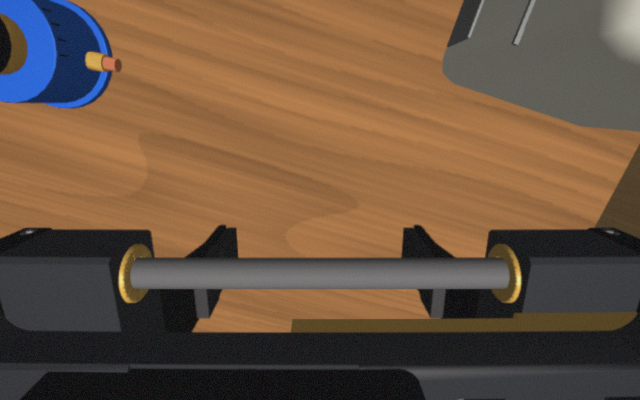

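>>> {"name": "send_rows", "arguments": {"motion": [[[-22,-29,0],0],[[-22,-29,0],0],[[-22,-29,0],0],[[-22,-29,0],0],[[-22,-29,0],0]]}}

```text
time_s: 2.12
position: [0.2867, -0.4557, 0.2215]
tcp_rot: [[0.278, -0.961, -0.0], [-0.961, -0.278, -0.01], [0.009, 0.003, -1.0]]
force: [1.4, 1.0, 0.2]
opening: 1.002
```

>>> {"name": "send_rows", "arguments": {"motion": [[[-22,-29,0],0],[[-22,-29,0],0],[[-22,-29,0],0],[[-22,-29,0],0],[[-22,-29,0],0]]}}

```text
time_s: 2.53
position: [0.3997, -0.3029, 0.221]
tcp_rot: [[0.275, -0.962, 0.002], [-0.961, -0.275, -0.012], [0.012, 0.002, -1.0]]
force: [0.7, 0.6, 0.6]
opening: 1.0
```

Run:
```python
from h import *
s=bot.read_state();R=s["tcp_rot"];print(s["time_s"],s["position"],R[:,0],R.T@(np.array([.507,-.15,.222])-s["position"]))
```

```text
2.5333 [ 0.3996573  -0.30292756  0.22103241] [ 0.27470019 -0.96145556  0.01195824] [-0.11753442 -0.14522065 -0.00261801]
```

>>> {"name": "send_rows", "arguments": {"motion": [[[-23,-29,0],0],[[-23,-29,0],0],[[-23,-29,0],0],[[-23,-29,0],0],[[-23,-29,0],0]]}}

```text
time_s: 2.95
position: [0.5123, -0.1448, 0.2208]
tcp_rot: [[0.274, -0.962, 0.005], [-0.962, -0.274, -0.014], [0.015, -0.0, -1.0]]
force: [0.4, -1.2, -0.3]
opening: 1.002
```

>>> {"name": "send_rows", "arguments": {"motion": [[[0,0,0],0],[[0,0,0],0],[[0,0,0],0],[[0,0,0],0],[[0,0,0],0]]}}

```text
time_s: 3.37
position: [0.5152, -0.1394, 0.2211]
tcp_rot: [[0.283, -0.959, 0.007], [-0.959, -0.283, -0.014], [0.015, -0.003, -1.0]]
force: [0.6, -0.6, 0.6]
opening: 1.0
```

Run:
```python
from h import *
s=bot.read_state();R=s["tcp_rot"];print(s["time_s"],s["position"],R[:,0],R.T@(np.array([.507,-.15,.222])-s["position"]))
for n in("wrist","scene","top"):
    c=capture(n);cv2.imwrite(f"pics/b_{n}.png",c["image"])
    for t,z in(("wheel_centre",.105),("pointer",.067),("mark",.067)):
        for d in place_of(n,t)[:4]: print(n,t,np.round(d["xy"],1),round(d["p"],2),atz(c,d["xy"],z).round(4))
```

```text
3.3667 [ 0.5152191  -0.13941062  0.22113485] [ 0.28285656 -0.95904541  0.0149686 ] [ 0.00784382  0.01087682 -0.00077872]
wrist wheel_centre [324.5 199.7] 0.8 [ 0.5091 -0.148   0.105 ]
wrist pointer [329.7 133.6] 0.91 [ 0.5621 -0.1385  0.067 ]
wrist pointer [174.1 239.1] 0.69 [ 0.4167 -0.0172  0.067 ]
wrist pointer [225.  124.8] 0.63 [ 0.5427 -0.0428  0.067 ]
wrist mark [172.6 237.7] 0.82 [ 0.4178 -0.0155  0.067 ]
wrist mark [352.  139.6] 0.81 [ 0.5627 -0.1603  0.067 ]
wrist mark [322.7 202.3] 0.41 [ 0.4959 -0.1513  0.067 ]
scene wheel_centre [150.2 205.4] 0.78 [ 0.2165 -0.3021  0.105 ]
scene wheel_centre [283.8 233.5] 0.68 [ 0.5059 -0.1465  0.105 ]
scene pointer [175.3 223.2] 0.83 [ 0.2746 -0.2861  0.067 ]
scene pointer [303.7 254.1] 0.77 [ 0.5607 -0.1417  0.067 ]
scene pointer [283.8 234.4] 0.68 [ 0.4907 -0.1353  0.067 ]
scene pointer [194.6 284. ] 0.68 [ 0.4301 -0.3554  0.067 ]
scene mark [294.9 184.3] 0.94 [ 0.4115 -0.0145  0.067 ]
scene mark [176.5 221.3] 0.82 [ 0.2725 -0.2808  0.067 ]
scene mark [298.6 260. ] 0.62 [ 0.5621 -0.1602  0.067 ]
top wheel_centre [422.5 300.1] 0.65 [ 0.2225 -0.2944  0.105 ]
top wheel_centre [334. 251.] 0.5 [ 0.366  -0.0212  0.105 ]
top wheel_centre [375.  205.6] 0.45 [ 0.5084 -0.1448  0.105 ]
top pointer [416.7 284.3] 0.61 [ 0.2664 -0.2836  0.067 ]
top mark [420.3 279.9] 0.98 [ 0.2804 -0.2947  0.067 ]
top mark [333.7 235.3] 0.81 [ 0.4143 -0.02    0.067 ]
top mark [450.5 195.7] 0.49 [ 0.5476 -0.3874  0.067 ]
```

View pics/b_wrist.png

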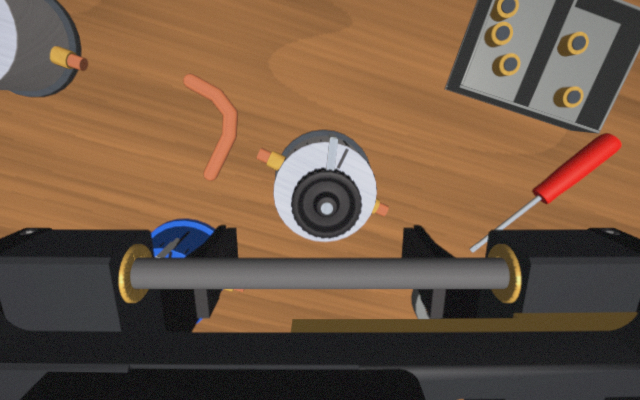

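Run:
```python
from h import *
c=capture("wrist")
print(atz(c,(327,209),.122),atz(c,(326.5,204.5),.114))
a=c["image"][110:260,240:420];cv2.imwrite("pics/b_c.png",cv2.resize(a,None,fx=4,fy=4,interpolation=2))
s=bot.read_state();R=s["tcp_rot"];print(s["time_s"],R.T@(np.array([.508,-.149,.222])-s["position"]))
```

```text
[ 0.5072937  -0.14935633  0.122     ] [ 0.50863208 -0.14881855  0.114     ]
4.0167 [ 0.00801937  0.01051995 -0.00081485]
```

View pics/b_c.png

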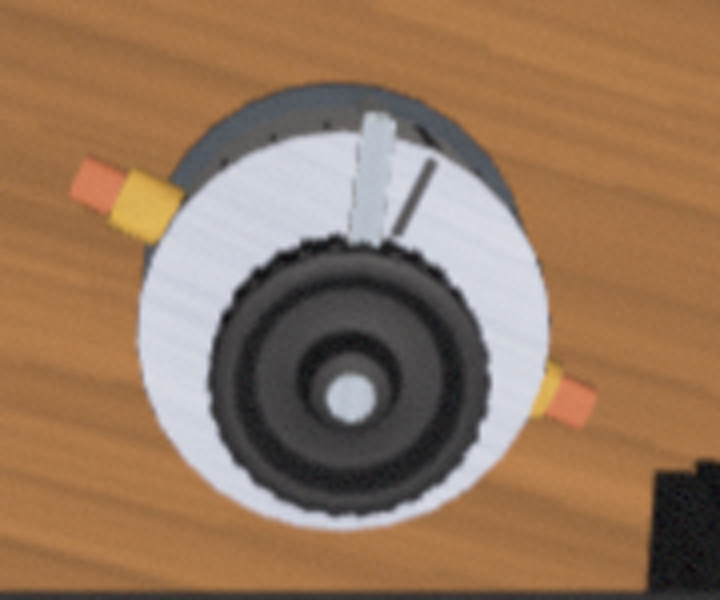

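>>> {"name": "send_rows", "arguments": {"motion": [[[4,5,0],0.09],[[4,5,0],0],[[0,0,10],0],[[0,0,15],0],[[0,0,15],0]]}}

```text
time_s: 4.43
position: [0.5107, -0.1505, 0.1824]
tcp_rot: [[0.2, -0.98, 0.016], [-0.98, -0.2, -0.017], [0.02, -0.012, -1.0]]
force: [-0.2, 1.1, -0.4]
opening: 0.996
```

Run:
```python
from h import *
c=capture("wrist")
a,b=atz(c,(332.5,168.75),.105),atz(c,(334.5,139.5),.105);print("stale")
s=bot.read_state();R=s["tcp_rot"];print(s["time_s"],np.degrees(np.arctan2(R[1,0],R[0,0])),R.T@(np.array([.508,-.149,.087])-s["position"]),s["moment"])
cv2.imwrite("pics/d.png",c["image"])
```

```text
stale
4.4833 -78.46081733423259 [-0.00216513  0.00126123  0.09236601] [ 0.02624308  0.10565959 -0.03830798]
```

View pics/d.png

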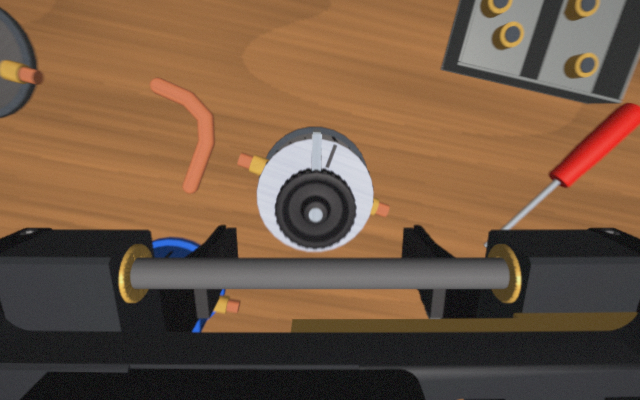

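>>> {"name": "send_rows", "arguments": {"motion": [[[-2,1,18],0],[[0,0,18],0],[[0,0,18],0],[[0,0,18],0],[[0,0,14],0]]}}

```text
time_s: 4.9
position: [0.5097, -0.1493, 0.0907]
tcp_rot: [[0.207, -0.978, 0.014], [-0.978, -0.207, -0.016], [0.018, -0.01, -1.0]]
force: [0.1, 1.1, 0.2]
opening: 1.003
```

```bash
cat > st.py <<'E'
from h import *
s=bot.read_state();R=s["tcp_rot"];print(s["time_s"],"yaw",np.degrees(np.arctan2(R[1,0],R[0,0])).round(2),"d mm",(1e3*R.T@(np.array([.508,-.149,.087])-s["position"])).round(1),"F",s["force"].round(1),"M",s["moment"].round(3),"j6",s["joint_positions"][5].round(1),"tauj6",s["tau"][5].round(3),"tilt",R[:,2].round(3),"op",round(s["opening"],3),s["position"].round(4))
E
python3 st.py
```

```text
4.9 yaw -78.05 d mm [-0.7  1.6  3.7] F [0.1 1.1 0.2] M [ 0.019  0.025 -0.015] j6 50.4 tauj6 0.012 tilt [ 0.014 -0.016 -1.   ] op 1.003 [ 0.5097 -0.1493  0.0907]
```

>>> {"name": "send_rows", "arguments": {"motion": [[[-0.5,1.5,3],0],[[0,0,0],0],[[0,0,0],0],[[0,0,0],0],[[0,0,0],0]]}}

```text
time_s: 5.32
position: [0.5066, -0.1482, 0.0854]
tcp_rot: [[0.21, -0.978, 0.009], [-0.978, -0.211, -0.013], [0.014, -0.006, -1.0]]
force: [0.7, -0.2, -0.1]
opening: 0.997
```

```bash
python3 st.py;  python3 - <<'E'
from h import *
c=capture("wrist");cv2.imwrite("pics/e.png",c["image"])
c=capture("scene");cv2.imwrite("pics/e2.png",cv2.resize(c["image"][170:300,220:380],None,fx=4.5,fy=4.5,interpolation=2))
E
```

```text
5.3167 yaw -77.85 d mm [ 1.1 -1.2 -1.5] F [ 0.7 -0.2 -0.1] M [ 0.039  0.049 -0.027] j6 50.1 tauj6 0.001 tilt [ 0.009 -0.013 -1.   ] op 0.997 [ 0.5066 -0.1482  0.0854]
```

View pics/e.png

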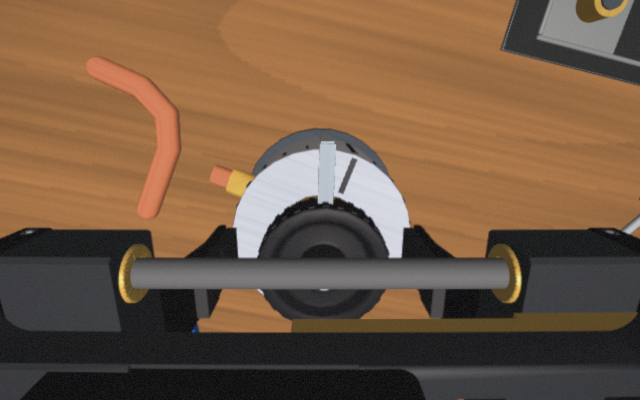

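View pics/e2.png

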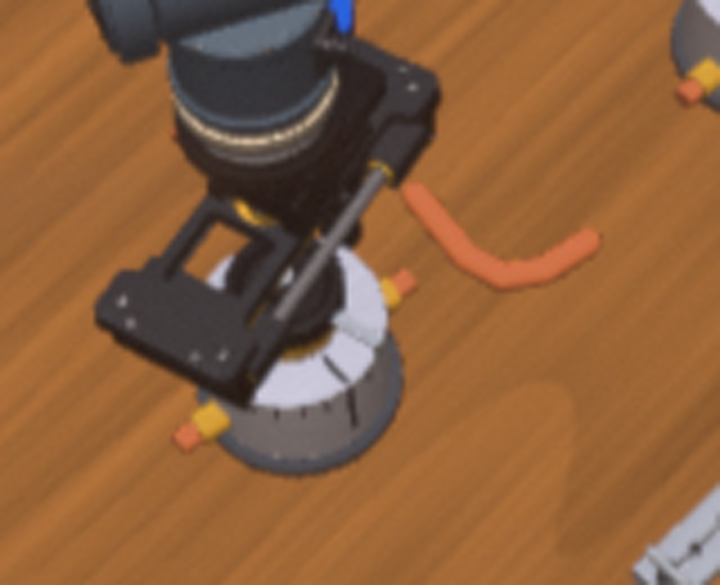

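>>> {"name": "send_rows", "arguments": {"motion": [[[1,-1,-1],0],[[0,0,0],0],[[0,0,0],0],[[0,0,0],0],[[0,0,0],0]]}}

```text
time_s: 5.83
position: [0.5093, -0.1497, 0.0888]
tcp_rot: [[0.211, -0.977, 0.013], [-0.977, -0.211, -0.015], [0.017, -0.009, -1.0]]
force: [-0.0, -0.2, -0.5]
opening: 0.999
```

>>> {"name": "send_rows", "arguments": {"motion": [[[0,0,0],0],[[0,0,0],0],[[0,0,0],0],[[0,0,0],0],[[0,0,0],0]], "gripper": 1}}

```text
time_s: 6.25
position: [0.5092, -0.1497, 0.0887]
tcp_rot: [[0.211, -0.977, 0.013], [-0.977, -0.211, -0.015], [0.017, -0.009, -1.0]]
force: [0.4, 0.5, 0.0]
opening: 0.71
```

>>> {"name": "send_rows", "arguments": {"motion": [[[0,0,0],0],[[0,0,0],0],[[0,0,0],0],[[0,0,0],0],[[0,0,0],0]]}}

```text
time_s: 6.67
position: [0.509, -0.1493, 0.0886]
tcp_rot: [[0.21, -0.978, 0.012], [-0.978, -0.21, -0.014], [0.016, -0.009, -1.0]]
force: [-0.4, 0.2, 0.8]
opening: 0.68
```

```bash
python3 st.py
```

```text
6.6667 yaw -77.87 d mm [-0.5  1.   1.6] F [-0.4  0.2  0.8] M [ 0.12   0.045 -0.037] j6 50.1 tauj6 -0.017 tilt [ 0.012 -0.014 -1.   ] op 0.68 [ 0.509  -0.1493  0.0886]
```

>>> {"name": "send_rows", "arguments": {"motion": [[[0,0,0],0.05],[[0,0,0],0.05],[[0,0,0],0.05],[[0,0,0],0.05],[[0,0,0],0]]}}

```text
time_s: 7.08
position: [0.5091, -0.1499, 0.0886]
tcp_rot: [[0.005, -1.0, 0.012], [-1.0, -0.005, -0.016], [0.016, -0.012, -1.0]]
force: [0.1, 1.0, 1.1]
opening: 0.684
```

```bash
python3 st.py
```

```text
7.0833 yaw -89.71 d mm [-0.9  1.1  1.6] F [0.1 1.  1.1] M [ 0.104 -0.004 -0.074] j6 62.0 tauj6 0.171 tilt [ 0.012 -0.016 -1.   ] op 0.684 [ 0.5091 -0.1499  0.0886]
```

>>> {"name": "send_rows", "arguments": {"motion": [[[0,0,0],0.05],[[0,0,0],0.05],[[0,0,0],0.05],[[0,0,0],0.05],[[0,0,0],0]]}}

```text
time_s: 7.5
position: [0.509, -0.1504, 0.0886]
tcp_rot: [[-0.194, -0.981, 0.012], [-0.981, 0.193, -0.017], [0.014, -0.015, -1.0]]
force: [0.2, 0.6, 0.5]
opening: 0.677
```

```bash
python3 st.py
python3 - <<'E'
from h import *
c=capture("wrist");cv2.imwrite("pics/f.png",c["image"][80:330,100:540])
E
python3 st.py
```

```text
7.5 yaw -101.16 d mm [-1.2  1.3  1.6] F [0.2 0.6 0.5] M [ 0.098  0.023 -0.099] j6 73.5 tauj6 0.182 tilt [ 0.012 -0.017 -1.   ] op 0.677 [ 0.509  -0.1504  0.0886]
7.55 yaw -101.08 d mm [-1.2  1.3  1.6] F [0.3 0.7 0.6] M [ 0.005  0.006 -0.087] j6 73.5 tauj6 0.014 tilt [ 0.012 -0.017 -1.   ] op 0.682 [ 0.509  -0.1504  0.0886]
```

View pics/f.png

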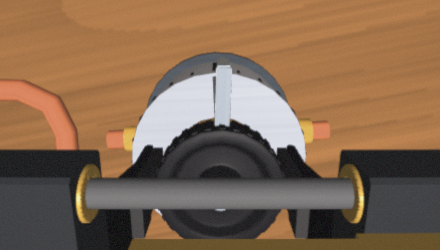

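>>> {"name": "send_rows", "arguments": {"motion": [[[-0.5,0.5,0],0.05],[[0,0,0],0.05],[[0,0,0],0.05],[[0,0,0],0.05],[[0,0,0],0]]}}

```text
time_s: 7.97
position: [0.5089, -0.1509, 0.0887]
tcp_rot: [[-0.379, -0.925, 0.012], [-0.925, 0.379, -0.019], [0.013, -0.019, -1.0]]
force: [0.6, -0.2, 0.7]
opening: 0.678
```

```bash
python3 st.py
```

```text
7.9667 yaw -112.29 d mm [-1.5  1.6  1.6] F [ 0.6 -0.2  0.7] M [ 0.071  0.075 -0.078] j6 84.8 tauj6 0.189 tilt [ 0.012 -0.019 -1.   ] op 0.678 [ 0.5089 -0.1509  0.0887]
```

>>> {"name": "send_rows", "arguments": {"motion": [[[0,0,0],0.05],[[0,0,0],0.05],[[0,0,0],0],[[0,0,0],0],[[0,0,0],0]]}}

```text
time_s: 8.38
position: [0.5087, -0.1511, 0.0887]
tcp_rot: [[-0.461, -0.888, 0.012], [-0.887, 0.46, -0.02], [0.012, -0.02, -1.0]]
force: [0.4, -1.1, 0.5]
opening: 0.681
```

```bash
cat > m.py <<'E'
from h import *
L=[]
for i in range(4):
    s=bot.read_state();L.append([*s["moment"],s["tau"][5]]);capture("wrist")
print(np.round(L,3).tolist(),np.mean(L,0).round(3))
E
python3 st.py; python3 m.py
```

```text
8.3833 yaw -117.43 d mm [-1.5  1.7  1.6] F [ 0.4 -1.1  0.5] M [-0.039  0.13  -0.115] j6 90.0 tauj6 -0.055 tilt [ 0.012 -0.02  -1.   ] op 0.681 [ 0.5087 -0.1511  0.0887]
[[-0.039, 0.13, -0.115, -0.055], [0.062, 0.128, -0.018, -0.023], [-0.018, 0.16, 0.028, 0.018], [0.035, 0.052, 0.029, 0.048]] [ 0.01   0.117 -0.019 -0.003]
```

>>> {"name": "send_rows", "arguments": {"motion": [[[-0.5,0.5,0],0.02],[[0,0,0],0.02],[[0,0,0],0.02],[[0,0,0],0.01],[[0,0,0],0.01]]}}

```text
time_s: 9.0
position: [0.5087, -0.1514, 0.0887]
tcp_rot: [[-0.535, -0.845, 0.012], [-0.845, 0.535, -0.022], [0.012, -0.022, -1.0]]
force: [0.3, 0.1, -0.4]
opening: 0.678
```

```bash
python3 st.py
```

```text
9.0 yaw -122.34 d mm [-1.7  1.9  1.6] F [ 0.3  0.1 -0.4] M [-0.142  0.206  0.055] j6 95.0 tauj6 0.007 tilt [ 0.012 -0.022 -1.   ] op 0.678 [ 0.5087 -0.1514  0.0887]
```

>>> {"name": "send_rows", "arguments": {"motion": [[[0,0,0],0.01],[[0,0,0],0.01],[[0,0,0],0.01],[[0,0,0],0.01],[[0,0,0],0.01]]}}

```text
time_s: 9.42
position: [0.5086, -0.1515, 0.0887]
tcp_rot: [[-0.58, -0.814, 0.012], [-0.814, 0.58, -0.022], [0.011, -0.022, -1.0]]
force: [-0.7, -1.0, -0.1]
opening: 0.684
```

```bash
python3 st.py
```

```text
9.4167 yaw -125.48 d mm [-1.7  1.9  1.6] F [-0.7 -1.  -0.1] M [-0.083  0.211  0.053] j6 98.2 tauj6 0.002 tilt [ 0.012 -0.022 -1.   ] op 0.684 [ 0.5086 -0.1515  0.0887]
```

>>> {"name": "send_rows", "arguments": {"motion": [[[0,0,0],0.01],[[0,0,0],0.01],[[0,0,0],0.01],[[0,0,0],0.01],[[0,0,0],0.01]]}}

```text
time_s: 9.83
position: [0.5085, -0.1516, 0.0887]
tcp_rot: [[-0.625, -0.781, 0.011], [-0.781, 0.624, -0.022], [0.01, -0.023, -1.0]]
force: [0.1, -1.0, 0.8]
opening: 0.685
```

```bash
python3 st.py
```

```text
9.8333 yaw -128.65 d mm [-1.7  2.   1.6] F [ 0.1 -1.   0.8] M [-0.23   0.246  0.076] j6 101.4 tauj6 0.003 tilt [ 0.011 -0.022 -1.   ] op 0.685 [ 0.5085 -0.1516  0.0887]
```

>>> {"name": "send_rows", "arguments": {"motion": [[[0,0,0],0.01],[[0,0,0],0.01],[[0,0,0],0.01],[[0,0,0],0.01],[[0,0,0],0.01]]}}

```text
time_s: 10.25
position: [0.5084, -0.1517, 0.0887]
tcp_rot: [[-0.667, -0.745, 0.011], [-0.745, 0.666, -0.022], [0.009, -0.023, -1.0]]
force: [-1.1, -1.3, -0.0]
opening: 0.683
```

```bash
python3 st.py;python3 - <<'E'
from h import *
c=capture("wrist");cv2.imwrite("pics/g.png",c["image"][80:330,100:540])
E
```

```text
10.25 yaw -131.82 d mm [-1.8  2.1  1.6] F [-1.1 -1.3 -0. ] M [-0.208  0.231  0.045] j6 104.5 tauj6 0.004 tilt [ 0.011 -0.022 -1.   ] op 0.683 [ 0.5084 -0.1517  0.0887]
```

View pics/g.png

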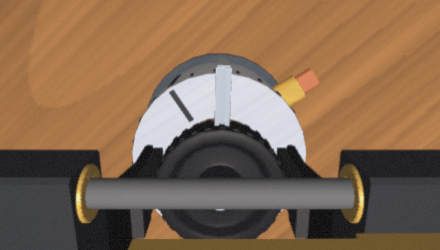

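>>> {"name": "send_rows", "arguments": {"motion": [[[0,0,0],0.01],[[0,0,0],0.01],[[0,0,0],0.01],[[0,0,0],0.01],[[0,0,0],0.01]]}}

```text
time_s: 10.72
position: [0.5083, -0.1518, 0.0887]
tcp_rot: [[-0.707, -0.707, 0.011], [-0.707, 0.706, -0.023], [0.008, -0.024, -1.0]]
force: [-0.6, 0.1, 1.1]
opening: 0.686
```

```bash
python3 st.py
```

```text
10.7167 yaw -134.98 d mm [-1.8  2.2  1.6] F [-0.6  0.1  1.1] M [-0.308  0.297  0.122] j6 107.7 tauj6 0.005 tilt [ 0.011 -0.023 -1.   ] op 0.686 [ 0.5083 -0.1518  0.0887]
```

>>> {"name": "send_rows", "arguments": {"motion": [[[0,0,0],0.01],[[0,0,0],0.01],[[0,0,0],0.01],[[0,0,0],0.01],[[0,0,0],0.01]]}}

```text
time_s: 11.13
position: [0.5082, -0.1519, 0.0887]
tcp_rot: [[-0.745, -0.667, 0.011], [-0.667, 0.744, -0.023], [0.007, -0.024, -1.0]]
force: [-0.3, -1.7, -0.8]
opening: 0.684
```

```bash
python3 st.py
```

```text
11.1333 yaw -138.14 d mm [-1.8  2.3  1.6] F [-0.3 -1.7 -0.8] M [-0.24   0.321  0.136] j6 110.9 tauj6 0.006 tilt [ 0.011 -0.023 -1.   ] op 0.684 [ 0.5082 -0.1519  0.0887]
```

>>> {"name": "send_rows", "arguments": {"motion": [[[0,0,0],0.01],[[0,0,0],0.01],[[0,0,0],0.01],[[0,0,0],0.0],[[0,0,0],0.0]]}}

```text
time_s: 11.55
position: [0.5081, -0.152, 0.0887]
tcp_rot: [[-0.767, -0.641, 0.01], [-0.641, 0.767, -0.023], [0.007, -0.024, -1.0]]
force: [-0.1, -1.2, 1.2]
opening: 0.682
```

```bash
python3 st.py; python3 m.py
```

```text
11.55 yaw -140.11 d mm [-1.8  2.4  1.6] F [-0.1 -1.2  1.2] M [-0.23   0.335  0.049] j6 112.9 tauj6 0.097 tilt [ 0.01  -0.023 -1.   ] op 0.682 [ 0.5081 -0.152   0.0887]
[[-0.23, 0.335, 0.049, 0.097], [-0.263, 0.315, 0.061, 0.057], [-0.283, 0.358, 0.025, 0.049], [-0.267, 0.368, 0.026, 0.047]] [-0.261  0.344  0.04   0.062]
```

>>> {"name": "send_rows", "arguments": {"motion": [[[0,0,0],0.01],[[0,0,0],0.01],[[0,0,0],0.01],[[0,0,0],0.01],[[0,0,0],0.01]]}}

```text
time_s: 12.17
position: [0.508, -0.1521, 0.0887]
tcp_rot: [[-0.801, -0.599, 0.01], [-0.599, 0.8, -0.023], [0.006, -0.024, -1.0]]
force: [-0.0, -1.0, -0.0]
opening: 0.681
```

```bash
python3 st.py
```

```text
12.1667 yaw -143.19 d mm [-1.9  2.5  1.6] F [-0. -1. -0.] M [-0.288  0.431  0.062] j6 116.0 tauj6 0.009 tilt [ 0.01  -0.023 -1.   ] op 0.681 [ 0.508  -0.1521  0.0887]
```

>>> {"name": "send_rows", "arguments": {"motion": [[[0,0,0],0.01],[[0,0,0],0.01],[[0,0,0],0.01],[[0,0,0],0.01],[[0,0,0],0.0]]}}

```text
time_s: 12.58
position: [0.5079, -0.1521, 0.0887]
tcp_rot: [[-0.826, -0.563, 0.01], [-0.563, 0.826, -0.023], [0.005, -0.025, -1.0]]
force: [-0.3, -0.4, 0.3]
opening: 0.684
```

```bash
python3 st.py
```

```text
12.5833 yaw -145.74 d mm [-1.9  2.6  1.6] F [-0.3 -0.4  0.3] M [-0.238  0.447  0.056] j6 118.5 tauj6 0.125 tilt [ 0.01  -0.023 -1.   ] op 0.684 [ 0.5079 -0.1521  0.0887]
```

>>> {"name": "send_rows", "arguments": {"motion": [[[0,0,0],0.01],[[0,0,0],0.01],[[0,0,0],0.01],[[0,0,0],0.01],[[0,0,0],0.01]]}}

```text
time_s: 13.0
position: [0.5078, -0.1523, 0.0887]
tcp_rot: [[-0.855, -0.519, 0.009], [-0.519, 0.855, -0.024], [0.005, -0.025, -1.0]]
force: [-0.4, -1.8, 0.1]
opening: 0.685
```

```bash
python3 st.py
```

```text
13.0 yaw -148.76 d mm [-1.9  2.7  1.6] F [-0.4 -1.8  0.1] M [-0.325  0.519  0.32 ] j6 121.6 tauj6 0.205 tilt [ 0.009 -0.024 -1.   ] op 0.685 [ 0.5078 -0.1523  0.0887]
```

>>> {"name": "send_rows", "arguments": {"motion": [[[0,0,0],0.01],[[0,0,0],0.01],[[0,0,0],0.01],[[0,0,0],0.01],[[0,0,0],0.01]]}}

```text
time_s: 13.42
position: [0.5076, -0.1524, 0.0887]
tcp_rot: [[-0.881, -0.473, 0.009], [-0.473, 0.881, -0.025], [0.004, -0.026, -1.0]]
force: [-0.9, -0.7, 0.9]
opening: 0.68
```

```bash
python3 st.py
```

```text
13.4167 yaw -151.8 d mm [-1.9  2.8  1.6] F [-0.9 -0.7  0.9] M [-0.364  0.576  0.435] j6 124.7 tauj6 0.342 tilt [ 0.009 -0.025 -1.   ] op 0.68 [ 0.5076 -0.1524  0.0887]
```

>>> {"name": "send_rows", "arguments": {"motion": [[[0,0,0],0],[[0,0,0],0],[[0,0,0],0],[[0,0,0],0],[[0,0,0],0]]}}

```text
time_s: 13.83
position: [0.5076, -0.1524, 0.0887]
tcp_rot: [[-0.882, -0.472, 0.009], [-0.472, 0.881, -0.025], [0.004, -0.026, -1.0]]
force: [-0.5, -2.0, 0.8]
opening: 0.68
```

```bash
python3 st.py; python3 m.py;python3 - <<'E'
from h import *
c=capture("wrist");cv2.imwrite("pics/i.png",c["image"][80:330,100:540])
E
```

```text
13.8333 yaw -151.83 d mm [-1.9  2.9  1.6] F [-0.5 -2.   0.8] M [-0.317  0.492  0.382] j6 124.8 tauj6 0.363 tilt [ 0.009 -0.025 -1.   ] op 0.68 [ 0.5076 -0.1524  0.0887]
[[-0.317, 0.492, 0.382, 0.363], [-0.309, 0.552, 0.357, 0.364], [-0.339, 0.526, 0.41, 0.364], [-0.273, 0.543, 0.363, 0.364]] [-0.31   0.528  0.378  0.364]
```

View pics/i.png

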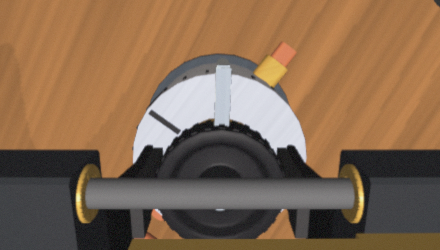

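>>> {"name": "send_rows", "arguments": {"motion": [[[0,0,0],-0.02],[[0,0,0],-0.04],[[0,0,0],-0.05],[[0,0,0],-0.05],[[0,0,0],-0.05]]}}

```text
time_s: 14.5
position: [0.5081, -0.1519, 0.0887]
tcp_rot: [[-0.761, -0.649, 0.01], [-0.649, 0.761, -0.022], [0.007, -0.024, -1.0]]
force: [0.2, -1.2, 0.4]
opening: 0.678
```

>>> {"name": "send_rows", "arguments": {"motion": [[[0,0,0],-0.05],[[0,0,0],-0.05],[[0,0,0],-0.05],[[0,0,0],-0.05],[[0,0,0],-0.05]]}}

```text
time_s: 14.92
position: [0.5086, -0.1514, 0.0887]
tcp_rot: [[-0.573, -0.819, 0.013], [-0.82, 0.573, -0.019], [0.008, -0.022, -1.0]]
force: [-1.0, -1.5, 0.5]
opening: 0.678
```

>>> {"name": "send_rows", "arguments": {"motion": [[[0,0,0],-0.05],[[0,0,0],-0.05],[[0,0,0],-0.05],[[0,0,0],-0.05],[[0,0,0],0]]}}

```text
time_s: 15.33
position: [0.5089, -0.1509, 0.0887]
tcp_rot: [[-0.395, -0.918, 0.016], [-0.919, 0.395, -0.016], [0.009, -0.021, -1.0]]
force: [-0.4, -1.8, 0.2]
opening: 0.679
```

```bash
python3 st.py
python3 - <<'E'
from h import *
c=capture("wrist");cv2.imwrite("pics/j.png",cv2.resize(c["image"][120:240,220:420],None,fx=3.8,fy=3.8,interpolation=2))
c=capture("scene");cv2.imwrite("pics/j2.png",cv2.resize(c["image"][170:300,220:380],None,fx=4.5,fy=4.5,interpolation=2))
E
```

```text
15.3333 yaw -113.28 d mm [-1.4  1.6  1.6] F [-0.4 -1.8  0.2] M [-0.495  0.378  0.097] j6 85.4 tauj6 -0.159 tilt [ 0.016 -0.016 -1.   ] op 0.679 [ 0.5089 -0.1509  0.0887]
```

View pics/j.png

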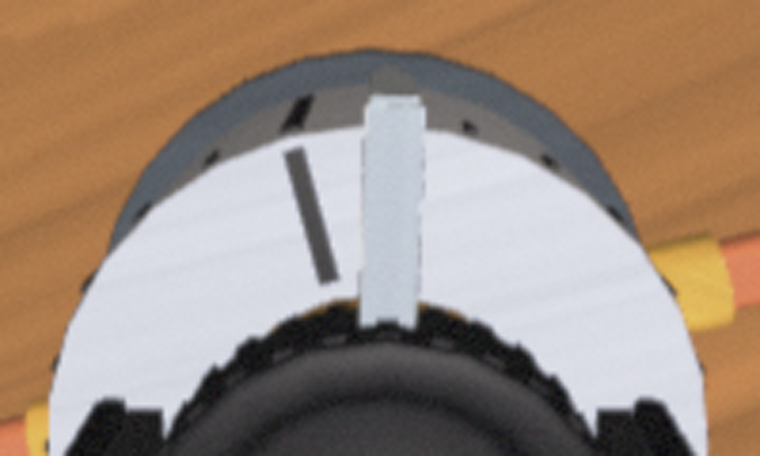

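View pics/j2.png

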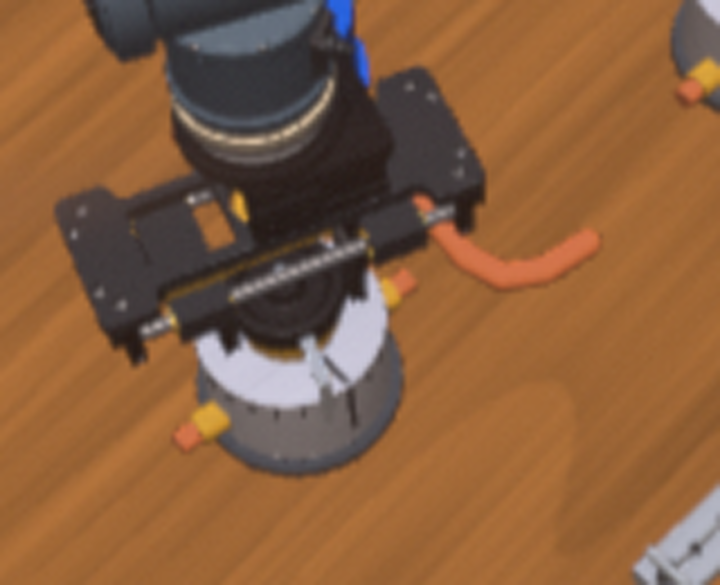

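Run:
```python
from h import *
c=capture("wrist");f=lambda x,y:(220+x/3.8,120+y/3.8)
def ang(a,b,z):
    p,q=atz(c,f(*a),z),atz(c,f(*b),z);d=p-q;return np.degrees(np.arctan2(d[1],d[0])).round(2),p.round(4),q.round(4),np.cross(np.r_[(p-[.5085,-.1505,z])[:2],0],np.r_[(d/np.linalg.norm(d))[:2],0])[2]*1e3
print("mark",ang((293,150),(328,282),.075));print("ptr",ang((395,105),(389,320),.107))
```

```text
mark (np.float64(-9.58), array([ 0.5538, -0.1576,  0.075 ]), array([ 0.5344, -0.1544,  0.075 ]), np.float64(-0.5030452593210339))
ptr (np.float64(-24.9), array([ 0.5573, -0.1739,  0.107 ]), array([ 0.5342, -0.1633,  0.107 ]), np.float64(0.7328784807674876))
```

>>> {"name": "send_rows", "arguments": {"motion": [[[0,0,0],-0.05],[[0,0,0],-0.05],[[0,0,0],-0.05],[[0,0,0],-0.03],[[0,0,0],0]]}}

```text
time_s: 15.9
position: [0.5091, -0.1504, 0.0887]
tcp_rot: [[-0.227, -0.974, 0.017], [-0.974, 0.227, -0.015], [0.01, -0.02, -1.0]]
force: [-0.2, -1.9, 0.4]
opening: 0.68
```

```bash
python3 st.py
python3 - <<'E'
from h import *
c=capture("wrist");cv2.imwrite("pics/k.png",cv2.resize(c["image"][120:240,220:420],None,fx=3.8,fy=3.8,interpolation=2))
c=capture("scene");cv2.imwrite("pics/k2.png",cv2.resize(c["image"][220:290,250:340],None,fx=8,fy=8,interpolation=2))
E
```

```text
15.9 yaw -103.11 d mm [-1.1  1.4  1.6] F [-0.2 -1.9  0.4] M [-0.394  0.307  0.043] j6 75.1 tauj6 -0.067 tilt [ 0.017 -0.015 -1.   ] op 0.68 [ 0.5091 -0.1504  0.0887]
```

View pics/k.png

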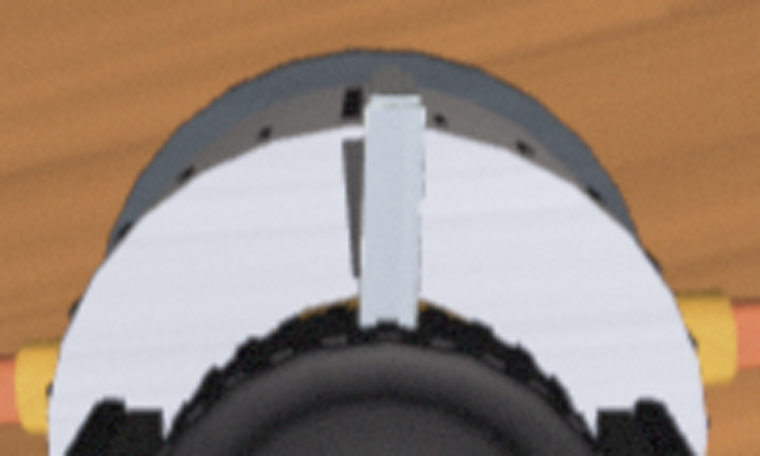

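View pics/k2.png

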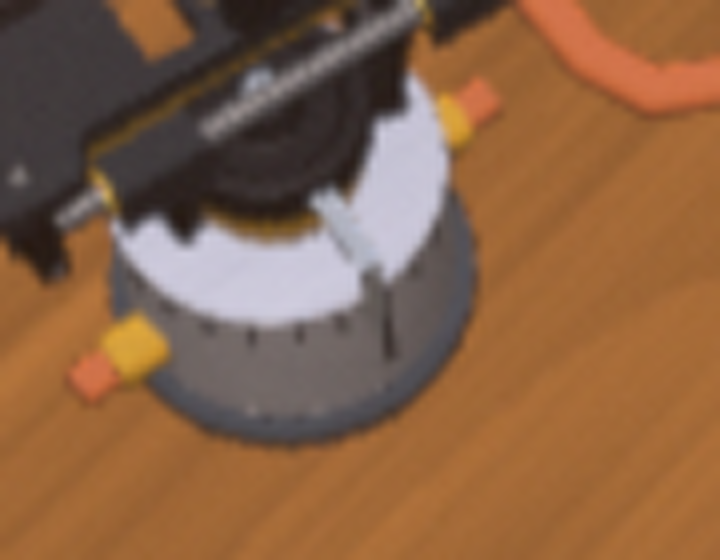

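>>> {"name": "send_rows", "arguments": {"motion": [[[0,0,0],-0.04],[[0,0,0],-0.04],[[0,0,0],0],[[0,0,0],0],[[0,0,0],0]]}}

```text
time_s: 16.42
position: [0.5091, -0.1502, 0.0886]
tcp_rot: [[-0.154, -0.988, 0.017], [-0.988, 0.153, -0.014], [0.011, -0.019, -1.0]]
force: [-1.3, -1.0, 0.5]
opening: 0.683
```

```bash
python3 st.py
python3 - <<'E'
from h import *
c=capture("wrist");cv2.imwrite("pics/l.png",cv2.resize(c["image"][120:240,220:420],None,fx=3.8,fy=3.8,interpolation=2))
c=capture("scene");cv2.imwrite("pics/l2.png",cv2.resize(c["image"][220:290,250:340],None,fx=8,fy=8,interpolation=2))
E
```

```text
16.4167 yaw -98.83 d mm [-1.   1.3  1.6] F [-1.3 -1.   0.5] M [-0.394  0.282  0.074] j6 70.7 tauj6 0.075 tilt [ 0.017 -0.014 -1.   ] op 0.683 [ 0.5091 -0.1502  0.0886]
```

View pics/l.png

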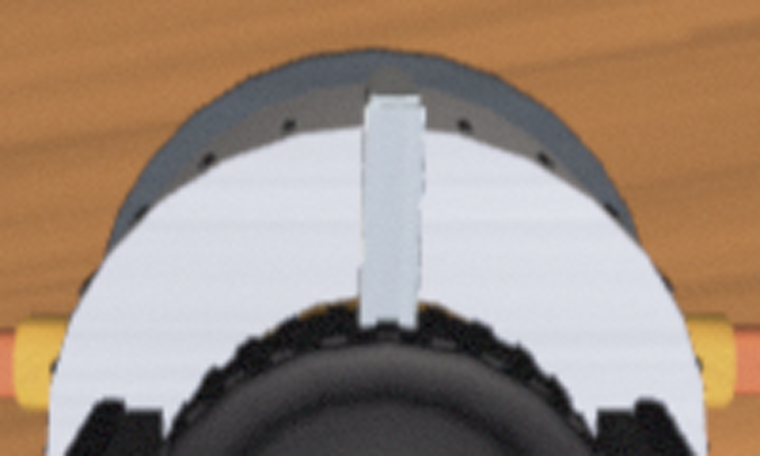

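View pics/l2.png

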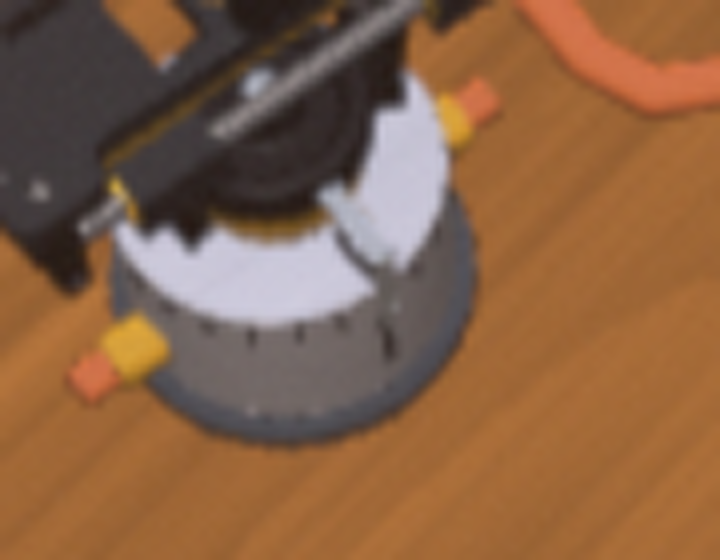

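```bash
cat > fit.py <<'E'
from h import *
from scipy.optimize import least_squares
def fit(c,ticks,bars,f,tickz=.070,barz=.108,pr=True):
    # ticks: (k*15deg, px) ; bars: (r, px)
    def P(ax,ay,r,a,z):return [ax+r*np.cos(a),ay+r*np.sin(a),z]
    def res(v):
        ax,ay,m,p,r1=v
        A=[P(ax,ay,.05,m+np.radians(15*k),tickz) for k,_ in ticks]
        B=[P(ax,ay,r,p,barz) for r,_ in bars]
        q=proj(c,A+B);o=np.array([f(*x) for _,x in ticks]+[f(*x) for _,x in bars])
        d=q-o
        d[len(ticks):,1]*=.3
        return d.ravel()
    s=least_squares(res,[.508,-.15,-.15,-.15,0])
    print(tickz,s.x[:2].round(4),"mark",np.degrees(s.x[2]).round(2),"ptr",np.degrees(s.x[3]).round(2),"ptr-mark",np.degrees(s.x[3]-s.x[2]).round(2),"cost",s.cost.round(2));return s
E
python3 - <<'E'
from fit import *
c=capture("wrist");f=lambda x,y:(220+x/3.8,120+y/3.8)
T=[(1,(289,126)),(-1,(465,126)),(2,(209,160)),(-2,(545,160)),(3,(141,208)),(-3,(613,208))]
B=[(.0555+.001,(395,98)),(.0325,(389,318))]
for tz in(.066,.070,.074): fit(c,T,B,f,tz)
T2=T
fit(c,T,B[:1],f); fit(c,T,B[1:],f)
E
```

```text
0.066 [ 0.507  -0.1502] mark -8.99 ptr -10.59 ptr-mark -1.6 cost 2.01
0.07 [ 0.5076 -0.1503] mark -8.99 ptr -10.63 ptr-mark -1.64 cost 8.18
0.074 [ 0.5081 -0.1503] mark -8.99 ptr -10.68 ptr-mark -1.69 cost 21.81
0.07 [ 0.5076 -0.1502] mark -9.01 ptr -10.62 ptr-mark -1.61 cost 7.04
0.07 [ 0.5076 -0.1502] mark -9.01 ptr -10.79 ptr-mark -1.77 cost 8.1
```

>>> {"name": "send_rows", "arguments": {"motion": [[[0,0,0],-0.015],[[0,0,0],-0.015],[[0,0,0],0],[[0,0,0],0],[[0,0,0],0]]}}

```text
time_s: 16.98
position: [0.5092, -0.1501, 0.0887]
tcp_rot: [[-0.122, -0.992, 0.017], [-0.992, 0.122, -0.014], [0.011, -0.019, -1.0]]
force: [-0.5, -0.9, 0.5]
opening: 0.681
```

```bash
python3 st.py
python3 - <<'E'
from h import *
c=capture("wrist");cv2.imwrite("pics/n.png",cv2.resize(c["image"][120:240,220:420],None,fx=3.8,fy=3.8,interpolation=2))
c=capture("scene");cv2.imwrite("pics/n2.png",cv2.resize(c["image"][220:290,250:340],None,fx=8,fy=8,interpolation=2))
E
```

```text
16.9833 yaw -97.03 d mm [-1.   1.3  1.6] F [-0.5 -0.9  0.5] M [-0.325  0.235 -0.011] j6 68.9 tauj6 -0.004 tilt [ 0.017 -0.014 -1.   ] op 0.681 [ 0.5092 -0.1501  0.0887]
```

View pics/n.png

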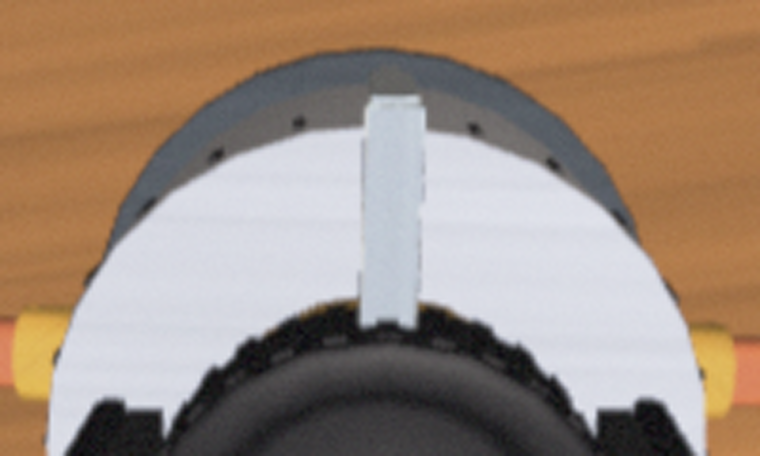

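View pics/n2.png

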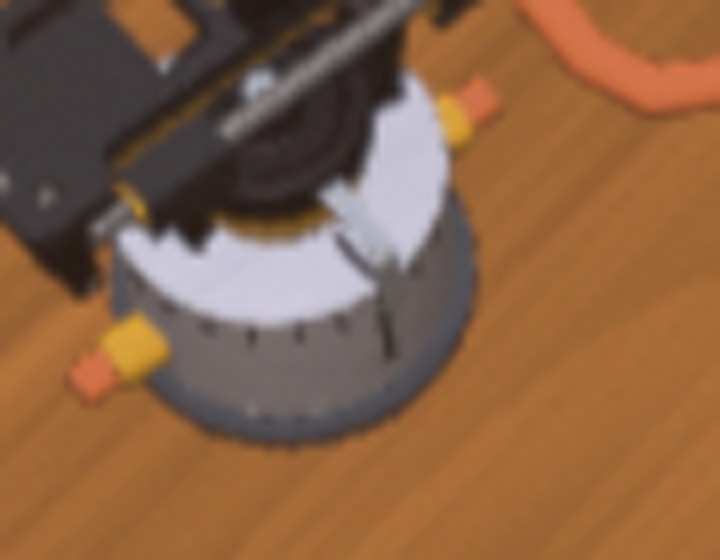

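>>> {"name": "send_rows", "arguments": {"motion": [[[0,0,0],0],[[0,0,0],0],[[0,0,0],0],[[0,0,0],0],[[0,0,0],0]], "gripper": 0}}

```text
time_s: 17.5
position: [0.5099, -0.1488, 0.0886]
tcp_rot: [[-0.124, -0.992, 0.019], [-0.992, 0.124, -0.011], [0.009, -0.02, -1.0]]
force: [-0.6, -1.0, -0.7]
opening: 0.956
```

>>> {"name": "send_rows", "arguments": {"motion": [[[0,0,0],0],[[0,0,0],0],[[0,0,0],0],[[0,0,0],0],[[0,0,0],0]]}}

```text
time_s: 17.92
position: [0.5101, -0.1485, 0.0885]
tcp_rot: [[-0.124, -0.992, 0.019], [-0.992, 0.124, -0.011], [0.008, -0.02, -1.0]]
force: [1.7, -0.3, -0.6]
opening: 0.999
```

>>> {"name": "send_rows", "arguments": {"motion": [[[0,0,-10],0],[[0,0,-15],0],[[0,0,-20],0],[[0,0,-20],0],[[0,0,-15],0]]}}

```text
time_s: 18.33
position: [0.5057, -0.1463, 0.1699]
tcp_rot: [[-0.125, -0.992, 0.01], [-0.992, 0.125, -0.006], [0.005, -0.011, -1.0]]
force: [0.6, -0.5, -0.8]
opening: 1.001
```

```bash
python3 st.py
```

```text
18.3333 yaw -97.17 d mm [ 2.  -1.7 82.9] F [ 0.6 -0.5 -0.8] M [-0.018 -0.042  0.004] j6 68.9 tauj6 -0.001 tilt [ 0.01  -0.006 -1.   ] op 1.001 [ 0.5057 -0.1463  0.1699]
```

>>> {"name": "send_rows", "arguments": {"motion": [[[0,-15,0],0],[[0,-20,0],0],[[0,-20,0],0],[[0,-8,0],0],[[0,0,0],0]]}}

```text
time_s: 18.75
position: [0.5715, -0.155, 0.1802]
tcp_rot: [[-0.125, -0.992, 0.02], [-0.992, 0.125, -0.011], [0.008, -0.021, -1.0]]
force: [-1.1, -0.9, 0.6]
opening: 1.007
```

```bash
python3 st.py
python3 - <<'E'
from h import *
c=capture("wrist");cv2.imwrite("pics/o.png",c["image"]);cv2.imwrite("pics/oc.png",cv2.resize(c["image"][130:270,230:410],None,fx=4,fy=4,interpolation=2))
c=capture("scene");cv2.imwrite("pics/o2.png",cv2.resize(c["image"][210:290,240:340],None,fx=7,fy=7,interpolation=2))
E
```

```text
18.75 yaw -97.2 d mm [ 1.2 65.7 91.8] F [-1.1 -0.9  0.6] M [ 0.04   0.012 -0.018] j6 71.3 tauj6 0.031 tilt [ 0.02  -0.011 -1.   ] op 1.007 [ 0.5715 -0.155   0.1802]
```

View pics/oc.png

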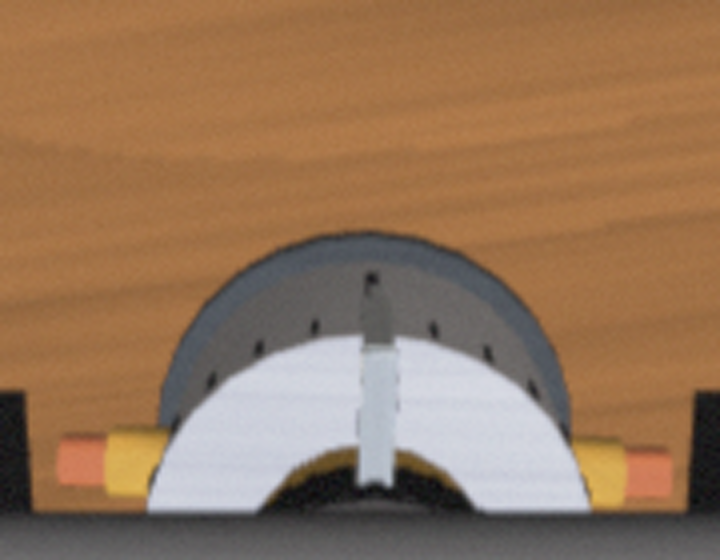

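View pics/o2.png

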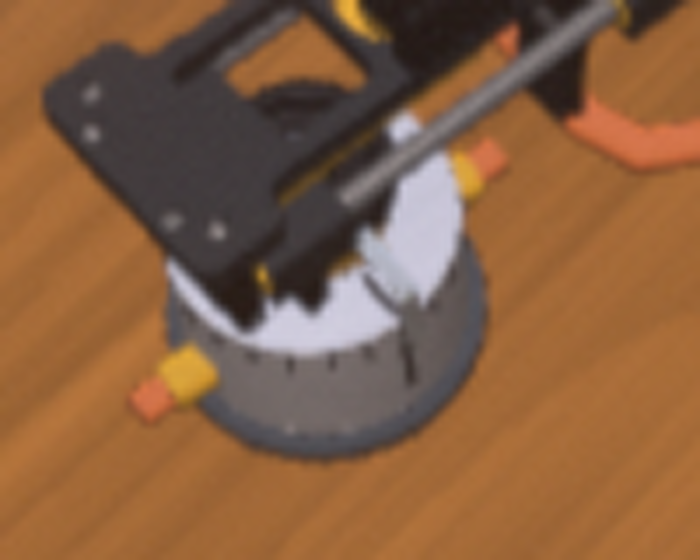

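Run:
```python
from fit import *
c=capture("wrist");f=lambda x,y:(230+x/4,130+y/4)
T=[(1,(315,328)),(-1,(434,329)),(2,(259,348)),(-2,(488,353)),(3,(211,381)),(-3,(533,390))]
B=[(.056,(378,350)),(.0325,(376,485))]
for tz in(.067,.070,.073): s=fit(c,T,B,f,tz)
s=fit(c,T,B,f,.07);ax,ay,m,p,_=s.x
for a,z,r in((m,.029,.05),(m,.067,.0555),(p,.067,.0555)):
    q=proj(c,[[ax+r*np.cos(a),ay+r*np.sin(a),z]])[0];print(z,(q-[230,130])*4)
a=c["image"][180:235,295:355];cv2.imwrite("pics/p.png",cv2.resize(a,None,fx=11,fy=10,interpolation=2))
```

```text
0.067 [ 0.5049 -0.1495] mark -8.88 ptr -8.6 ptr-mark 0.28 cost 0.66
0.07 [ 0.5058 -0.1496] mark -8.88 ptr -8.67 ptr-mark 0.22 cost 1.55
0.073 [ 0.5068 -0.1496] mark -8.88 ptr -8.73 ptr-mark 0.15 cost 3.41
0.07 [ 0.5058 -0.1496] mark -8.88 ptr -8.67 ptr-mark 0.22 cost 1.55
0.029 [371.36670247 271.81936446]
0.067 [375.17379222 292.46595381]
0.067 [374.19617036 292.44366071]
```

View pics/p.png

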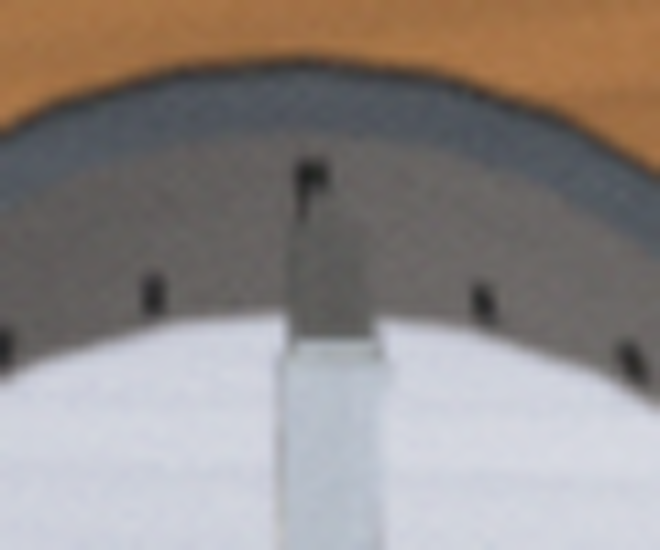

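>>> {"name": "send_rows", "arguments": {"motion": [[[1,0,12],0],[[0,0,15],0],[[0,0,15],0],[[0,0,8],0],[[0,0,0],0]]}}

```text
time_s: 19.32
position: [0.5631, -0.1541, 0.1277]
tcp_rot: [[-0.126, -0.992, 0.01], [-0.992, 0.126, -0.007], [0.006, -0.011, -1.0]]
force: [-0.8, -0.4, 0.4]
opening: 1.004
```

```bash
python3 st.py
python3 - <<'E'
from h import *
c=capture("wrist");cv2.imwrite("pics/q.png",cv2.resize(c["image"][150:270,220:420],None,fx=4,fy=4,interpolation=2))
a=c["image"][195:260,295:355];cv2.imwrite("pics/q2.png",cv2.resize(a,None,fx=10,fy=9,interpolation=2))
E
```

```text
19.3167 yaw -97.26 d mm [ 1.7 55.8 40.1] F [-0.8 -0.4  0.4] M [0.024 0.084 0.025] j6 71.1 tauj6 0.003 tilt [ 0.01  -0.007 -1.   ] op 1.004 [ 0.5631 -0.1541  0.1277]
```

View pics/q.png

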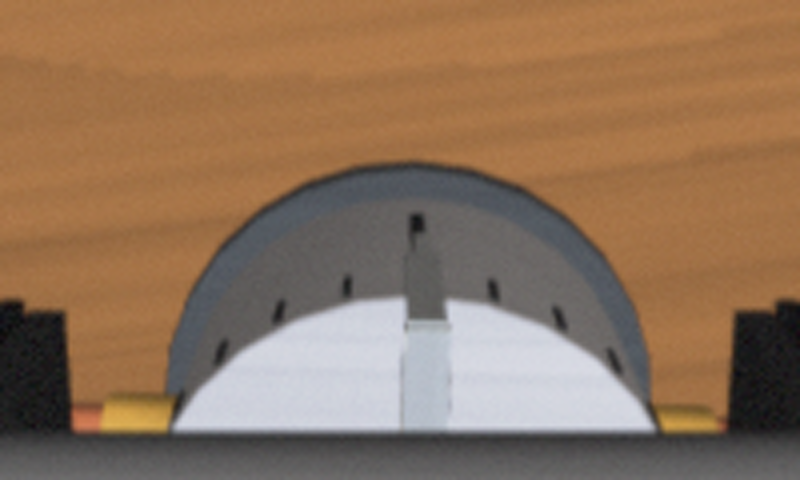

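View pics/q2.png

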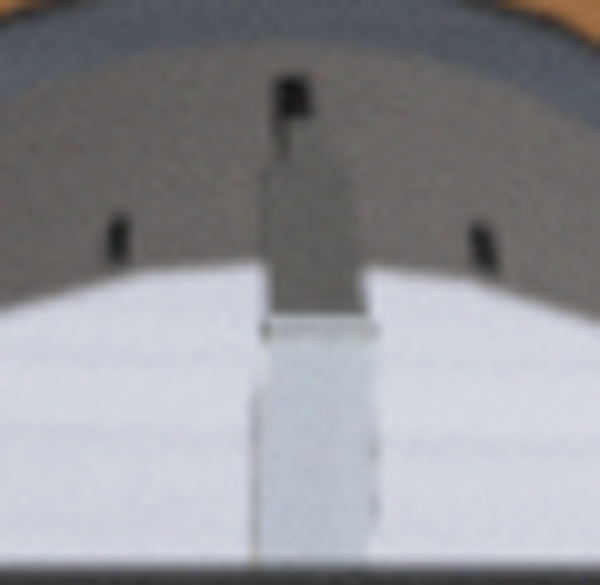

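Run:
```python
from fit import *
c=capture("wrist");f=lambda x,y:(220+x/4,150+y/4)
T=[(1,(347,286)),(-1,(493,290)),(2,(280,312)),(-2,(560,318)),(3,(221,352)),(-3,(614,361))]
for b in ((.056,(427,320)),):
  B=[b,(.041,(425,428))]
  for tz in(.067,.070,.073): s=fit(c,T,B,f,tz)
  fit(c,T,B[:1],f,.068,.1075)
  ax,ay,m,p,_=s.x
  for a,z,r in((m,.029,.05),(m,.067,.0555),(p,.067,.0555)):
    q=proj(c,[[ax+r*np.cos(a),ay+r*np.sin(a),z]])[0];print(z,(q-[295,195])*[10,9])
```

```text
0.067 [ 0.5068 -0.1502] mark -8.85 ptr -8.74 ptr-mark 0.11 cost 0.49
0.07 [ 0.5079 -0.1502] mark -8.86 ptr -8.81 ptr-mark 0.04 cost 1.12
0.073 [ 0.509  -0.1503] mark -8.86 ptr -8.89 ptr-mark -0.03 cost 3.89
0.068 [ 0.5072 -0.1502] mark -8.88 ptr -8.73 ptr-mark 0.14 cost 0.34
0.029 [290.03454715  63.30572399]
0.067 [302.46399283 129.73003785]
0.067 [302.87377877 129.73883575]
```

>>> {"name": "send_rows", "arguments": {"motion": [[[0,0,-20],0],[[0,0,-25],0],[[0,0,-30],0],[[0,0,-30],0],[[0,0,-30],0]]}}

```text
time_s: 19.83
position: [0.558, -0.1517, 0.2647]
tcp_rot: [[-0.127, -0.992, -0.001], [-0.992, 0.127, -0.001], [0.002, 0.001, -1.0]]
force: [1.2, -0.2, 0.2]
opening: 0.999
```

>>> {"name": "send_rows", "arguments": {"motion": [[[30,0,0],0],[[30,0,0],0],[[30,0,0],0],[[30,0,0],0],[[20,0,0],0]]}}

```text
time_s: 20.25
position: [0.546, -0.2925, 0.2833]
tcp_rot: [[-0.117, -0.993, 0.024], [-0.993, 0.116, -0.015], [0.012, -0.026, -1.0]]
force: [0.8, 0.0, 0.0]
opening: 0.998
```

>>> {"name": "send_rows", "arguments": {"motion": [[[20,0,0],0],[[0,0,0],0],[[0,0,0],0],[[0,0,0],0],[[0,0,0],0]]}}

```text
time_s: 20.67
position: [0.5426, -0.3183, 0.2884]
tcp_rot: [[-0.123, -0.992, 0.03], [-0.992, 0.122, -0.021], [0.017, -0.032, -0.999]]
force: [0.1, 0.5, 0.6]
opening: 1.002
```

```bash
python3 st.py
python3 - <<'E'
from h import *
c=capture("scene");cv2.imwrite("pics/r.png",c["image"]);cv2.imwrite("pics/r2.png",cv2.resize(c["image"][215:285,245:335],None,fx=8,fy=8,interpolation=2))
A=np.array([.5075,-.1502]);
for deg in(-13.9,-8.9,-3.9):
  u=np.array([np.cos(np.radians(deg)),np.sin(np.radians(deg))])
  print(deg,[((proj(c,[[*(A+r*u),z]])[0]-[245,215])*8).round(0).tolist() for r,z in((.05,.029),(.05,.075),(.0555,.067),(.0555,.105))])
E
```

```text
20.6667 yaw -97.06 d mm [-167.1   61.6  196.7] F [0.1 0.5 0.6] M [ 0.101  0.017 -0.068] j6 56.3 tauj6 0.001 tilt [ 0.03  -0.021 -0.999] op 1.002 [ 0.5426 -0.3183  0.2884]
-13.9 [[416.0, 409.0], [407.0, 339.0], [419.0, 366.0], [411.0, 306.0]]
-8.9 [[428.0, 400.0], [419.0, 331.0], [433.0, 357.0], [426.0, 297.0]]
-3.9 [[439.0, 391.0], [431.0, 322.0], [446.0, 347.0], [439.0, 286.0]]
```

View pics/r2.png

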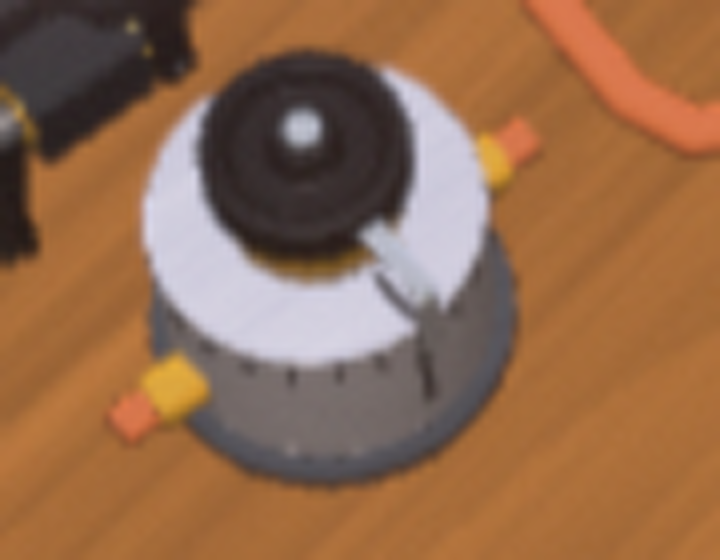

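View pics/r.png

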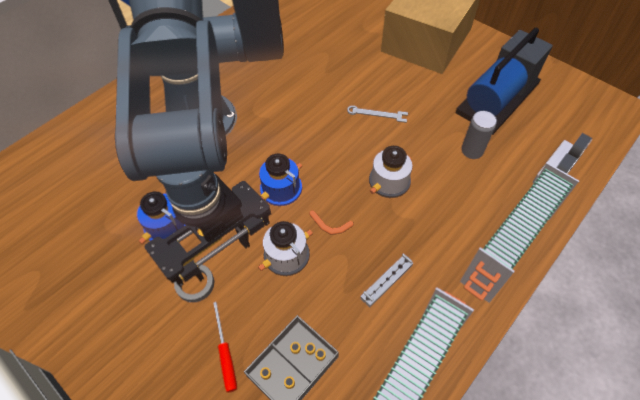

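```bash
python3 -c "
from rig import bot
print(bot.hand_in())"
```

```text
the job is handed in; nothing more can be done
None
```

I turned the white valve with the pointer onto its seat, turned it back to the long mark, let go and handed in at about 21 s. No verdict was reported.

- **Seating:** I turned the wheel clockwise until the wrist moment rose from about 0.06 to a steady 0.37 N m. That is roughly 0.29 N m above the drag, inside the gentle range. I held it there for about 0.6 s. In the second-to-last step the moment already read 0.32 N m, because I had queued one more 3-degree step before checking. One reading then reached 0.435 N m, about 0.36 above the drag and still below the forced limit of 0.48.
- **Turning back:** I turned it anticlockwise until the pointer was on the long mark, then opened the gripper and moved clear.
- **Last checks, after release:** My fit to the scale lines in the wrist picture put the pointer within about 0.2° of the mark. Judging the tip against the line by eye suggested it may be about 0.5° clockwise, so the two disagree slightly. The scene camera's view agrees with both to within what it can resolve. The wrist camera could only look down at the drum at an angle, so I had no true level side view.
- **Other things:** In the last scene picture the other valve and the loose items stand where they were, as far as I can see. The arm partly covers the tape roll and one blue valve.

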